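Lay the culture flasks down on their growth face

ROBOT

A 6-joint arm with a two-finger parallel gripper is mounted at the origin on the work surface. World frame = base frame: x ahead of the robot, y to its left, z up, the work surface at z = 0. Lengths are in m, angles in degrees, forces in N, time in s.
With the tool pointing down it reaches from about 0.375 to 0.9 m from the base axis. Payload 3.1 kg.
Tool frame: the origin (TCP) lies at the very end of the fingers, on their centre line; the grasp point (between the pads) lies 19 mm behind it; z points along the fingers, x is the direction in which the jaws open and shut, and the axes are right-handed (so a half turn about z gives the same grasp; the last joint's range is limited). The gripper opens to 87 mm and grips with 3 to 60 N. Pads are 19 mm wide; open, the fingers measure 117 mm over their backs; the gripper's body (75 mm by 190 mm) begins 51 mm behind the grasp point.
Start: joints at [60.762, 30.224, 82.088, -0, 67.689, -10.227], TCP at [0.204, 0.591, 0.223] pointing down, gripper open.
Joint ranges: [-176.69, 176.69], [-43.24, 126.21], [12.49, 139.97], [-82, 262], [0, 151.66], [-163.58, 163.58]. Speed limits (degrees/s): [159.86, 159.86, 180, 180, 180, 180].

INTERFACE

Orientations are given as a 3x3 rotation matrix whose columns are the frame's x, y, z axes.
In Python, from rig import read_state, capture, bot gives the robot as it stands.
- The arm moves only by the shell command python3 -m crank 'ROWS' [OPENING]. ROWS is JSON, a list of rows, each a list of 2 entries, a list of its own where there are three numbers: the shift along the tool's x, y, z in cm, then the turn, a rotation vector about the tool's x, y, z in rad. In form: [[[dx, dy, dz], [wx, wy, wz]], ...]. A call has 1 to 12 rows; each row shifts and turns the commanded pose from where the row before left it, along the tool's axes as they then stand; what a row does not reach is not made up. A row lasts 1/10 s, in which the tool goes at most 50 mm and 8.59 degrees, less where a joint would pass 70% of its speed; a pose out of reach is approached as far as the arm can. A call with a gripper value outside its range is refused whole. OPENING is the closure, from -1 (fully open) to 1 (shut), set as the call begins (- or left out, the last holds). The fingers move at their own pace and stop on an object; the grip force is fixed at half the most. Time passes only in rows, so rows that do not move let the fingers close. It gives the time, the measured TCP pose, the force and the opening at its end, in the units of the state.
- read_state(): the state, without advancing time (a new reading comes with each control period).
- capture(name): name is "side" or "top" or "wrist"; returns a dict with "pixels" (480x640x3 uint8, red, green, blue), "camera_matrix" (3x3 intrinsics, pixels), "R" (3x3) and "t" (3): a world point X has camera coordinates R X + t. Camera axes: x right, y down, z forward; pixel columns grow to the right and rows downward; lengths in m; the calibration is good to about 2 mm. A picture is of the moment at which its call begins. There is no depth.
- bot.hand_in(): hands the job in, once; it reports no verdict.
The state is a dict: "time_s": time; "joint_positions": joint angles; "qvel": joint speeds; "tau": joint torques, N m; "position": TCP position; "tcp_rot": TCP orientation; "force": force on the tool from outside, world axes, zero at the start; "moment": the same for the moment, N m; "opening": opening from 0.0 (shut) to 1.0 (fully open).
Only numpy, scipy, OpenCV 4.12 (cv2) and the standard library are available. Lean on these libraries where they do the work, as an engineer would, in place of code of your own. Each camera call takes 0.05 s, during which the arm holds its last target.

TASK

Two culture flasks have been left standing on end in the steel incubator tray. Without picking them up, push each one over so that it ends lying flat and still on its plain growth face (the broad face that its neck and cap lean away from), wholly inside the tray. Leave the bottle, dish and tip box standing where they are on the tray.

Things in the scene. Friction and masses are not known exactly. Their poses are not given: they have to be found in the camera images.
- flask_a: Clear rigid closed culture flask, about 0.09 kg, stands on its foot end. Body 37 thick (x) x 84 wide (y) x 112 high, shoulder to 123, red screw cap to 172 mm, leaning to +x. Origin: centre of the foot end; z: foot to cap; +x: out of the neck-side broad face (white writing panel); -x: out of the plain growth face. Rightly laid, +x is up and the origin 18.5 mm above the tray floor.
- flask_b: The second flask, same as flask_a in size, shape, origin and axes. Leaned about 16 degrees, either flask passes its balance point and falls by itself; falling towards its growth face it needs about 185 mm of tray from its centre.
- flask_a_cap (a point): Centre of the outer part of flask_a's cap: at x 15, z 163 mm in the flask's frame, axes as the flask's. The cap is 31 mm in diameter and overhangs the neck-side face by about 11 mm at heights of 135 to 170 mm above the foot.
- flask_b_cap (a point): The same point on flask_b.
- tray: Steel tray fixed to the bench at any turn, 466 (x) x 366 (y), rim 18 high, 3 thick; inner floor 3 mm above the bench. Origin: centre of its underside. flask_a stands about 85 mm to +y of its middle, growth face roughly to the tray's -x end; flask_b about 85 mm to -y, growth face roughly to the +x end. The floor on the growth-face side of each is free.
- bottle: Small amber bottle, 48 diameter x 100 high, standing on the tray about 165 mm from the middle, on the neck side of flask_a. Origin: centre of its underside. Stays as it is.
- dish: Closed flat dish, 60 diameter x 15 high, on the tray beside the bottle. Origin: centre of its underside. Stays as it is.
- tipbox: Grey pipette-tip box with clear lid, 77 (x) x 112 (y) x 58 high, on the tray about 170 mm from the middle, on the neck side of flask_b. Origin: centre of its underside. Stays as it is.

How it is judged (in metres and radians):
At the end, for the whole second after the job is handed in: Both flasks lie on the tray floor on their growth face: neck-side face up within 0.1 rad, foot-end centre less than 27 mm above the bench, foot-end centre and cap inside the tray's rim, at rest (under 0.02 m/s and 0.1 rad/s) (angle between each of flask_a, flask_b's own x axis and vertical below 0.1 rad and height (world z) of each of flask_a, flask_b below 0.027 m and linear speed of each of flask_a, flask_b below 0.02 m/s and angular speed of each of flask_a, flask_b below 0.1 rad/s and x of flask_a in the frame of tray between -0.23 and 0.23 m and y of flask_a in the frame of tray between -0.18 and 0.18 m and x of flask_a_cap in the frame of tray between -0.23 and 0.23 m and y of flask_a_cap in the frame of tray between -0.18 and 0.18 m and x of flask_b in the frame of tray between -0.23 and 0.23 m and y of flask_b in the frame of tray between -0.18 and 0.18 m and x of flask_b_cap in the frame of tray between -0.23 and 0.23 m and y of flask_b_cap in the frame of tray between -0.18 and 0.18 m); the robot touches nothing.
It fails at once if the bottle on the tray is shifted by more than 30 mm or tipped (distance of bottle from where it was at the start of the episode above 0.03 m or angle between bottle's own z axis and vertical above 0.4 rad).
It fails at once if the dish on the tray is shifted by more than 30 mm or tipped (distance of dish from where it was at the start of the episode above 0.03 m or angle between dish's own z axis and vertical above 0.4 rad).
It fails at once if the tipbox on the tray is shifted by more than 30 mm or tipped (distance of tipbox from where it was at the start of the episode above 0.03 m or angle between tipbox's own z axis and vertical above 0.4 rad).
It fails at once if a flask is lifted off the tray instead of being tipped over (height (world z) of any of flask_a, flask_b above 0.05 m).
It also fails if it takes over 43 s, if anything falls off the work surface, if the arm or the gripper's body presses on something with over 40 N, if the wrist force passes 120 N, or if a joint passes its speed limit or range.

## Working session

There is one attempt and no reset: what is moved stays moved. The work goes in short steps, Python scripts to look and compute and a shell command to move; the robot and the scene stay as the last step left them, time stands still between calls to the robot, and variables do not carry over. Pictures are saved under pics/ and viewed, and the job is handed in when it is done.

```bash
ls; mkdir -p pics; python3 - <<'E'
from rig import read_state, capture, bot
import cv2,json,numpy as np
s=read_state();print(s)
for n in("side","top","wrist"):
    c=capture(n);cv2.imwrite(f"pics/{n}0.png",c["pixels"][:,:,::-1]);np.savez(f"{n}0.npz",**c)
    print(n,c["camera_matrix"],c["R"],c["t"])
E
```

```text
pics
{'time_s': 0.0, 'joint_positions': array([ 6.07620054e+01,  3.02794437e+01,  8.21560827e+01, -1.92002794e-03,
        6.76887869e+01, -1.02287197e+01]), 'qvel': array([ 0.02932988,  0.02241615, -0.02437027,  0.05871706,  0.02116553,
        0.07283567]), 'tau': array([-9.60267171e-04, -4.40041208e+01, -1.76588649e+01,  6.33636047e-02,
        5.83223195e-02, -1.47440624e-04]), 'position': array([0.20320921, 0.59027003, 0.2215682 ]), 'tcp_rot': array([[ 3.25708043e-01,  9.45469833e-01, -1.03270013e-03],
       [ 9.45467973e-01, -3.25709487e-01, -1.90839718e-03],
       [-2.14069219e-03, -3.54804591e-04, -9.99997646e-01]]), 'force': array([-0.41734946, -0.58332046, -0.54566303]), 'moment': array([ 0.01349918, -0.05337572,  0.00549794]), 'opening': 1.0005606156435622}
side [[568.01937808   0.         304.78543413]
 [  0.         568.01937808 234.50505522]
 [  0.           0.           1.        ]] [[-0.96533045 -0.26067582  0.01361049]
 [-0.21138287  0.75006981 -0.62666782]
 [ 0.15314834 -0.60781855 -0.77916763]] [0.57628551 0.15378876 1.09825503]
top [[465.29983634   0.         319.19460118]
 [  0.         465.29983634 235.95856074]
 [  0.           0.           1.        ]] [[ 0.00443588 -0.99939161  0.03459372]
 [-0.98505549 -0.01032348 -0.1719276 ]
 [ 0.17218013 -0.03331408 -0.98450199]] [0.01266362 0.61389198 0.72643984]
wrist [[378.12449163   0.         317.24571448]
 [  0.         378.12449163 238.8086667 ]
 [  0.           0.           1.        ]] [[ 0.32492417  0.9457368  -0.00248806]
 [ 0.9154884  -0.31386957  0.25172779]
 [ 0.2372873  -0.08407023 -0.96779488]] [-0.6246692  -0.03140125  0.39036999]
```

View pics/side0.png

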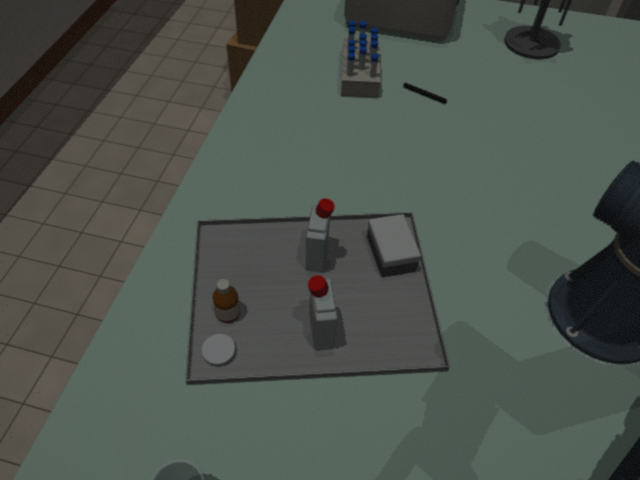

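View pics/top0.png

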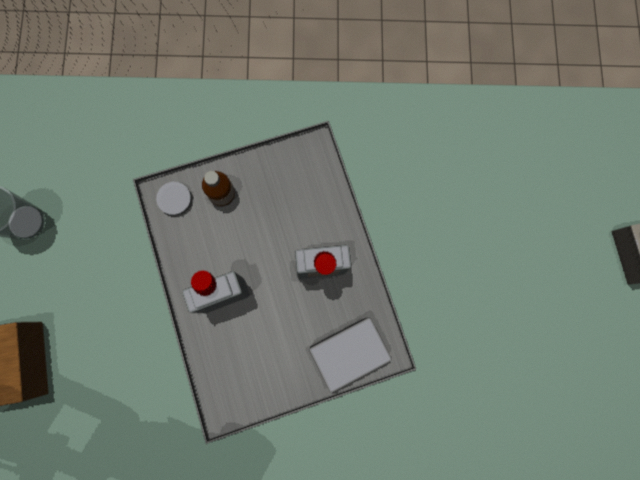

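View pics/wrist0.png

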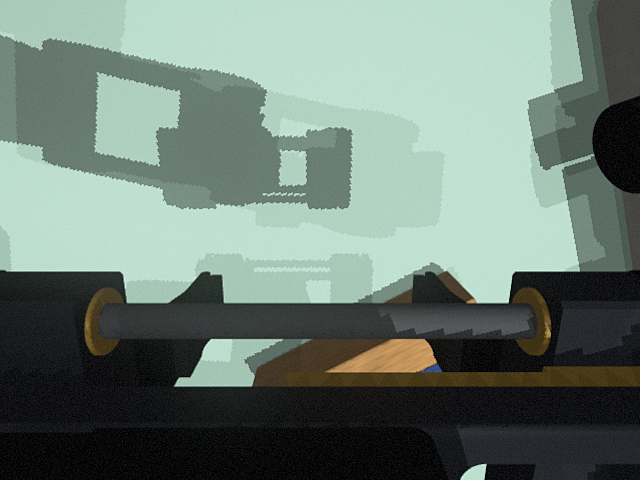

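Side view: flask_a near pixel (322,310) with its cap at (318,286), flask_b at (318,240) with its cap at (326,208). In the top view the caps are at (203,282) for a and (325,264) for b. The bottle is at (217,188), the dish at (173,198) and the tip box at (350,355). I'll measure these now.

```bash
cat > h.py <<'E'
import numpy as np,cv2
def L(n): return dict(np.load(n))
def ray(c,p):
    K,R,t=c["camera_matrix"],c["R"],c["t"]
    d=R.T@np.linalg.solve(K,np.array([p[0],p[1],1.]));return -R.T@t,d/np.linalg.norm(d)
def plane(c,p,z):
    o,d=ray(c,p);return o+d*(z-o[2])/d[2]
def tri(c1,p1,c2,p2):
    K=[(ray(c1,p1)),(ray(c2,p2))]
    A=sum(np.eye(3)-np.outer(d,d) for o,d in K);b=sum((np.eye(3)-np.outer(d,d))@o for o,d in K)
    x=np.linalg.solve(A,b);return x,[np.linalg.norm((np.eye(3)-np.outer(d,d))@(x-o)) for o,d in K]
def reds(c):
    h=cv2.cvtColor(c["pixels"],cv2.COLOR_RGB2HSV)
    m=((h[...,0]<6)|(h[...,0]>174))&(h[...,1]>180)&(h[...,2]>70)
    n,l,s,ce=cv2.connectedComponentsWithStats(m.astype(np.uint8))
    return [(s[i],ce[i]) for i in range(1,n) if s[i][4]>60]
def proj(c,X):
    q=c["camera_matrix"]@(c["R"]@X+c["t"]);return q[:2]/q[2]
E
python3 - <<'E'
from h import *
np.set_printoptions(precision=4,suppress=True)
T=L("top0.npz");S=L("side0.npz")
for c in(T,S):
    for s,ce in reds(c): print(s,ce)
# tray corners by tray mask in top
P=[plane(T,p,0.018) for p in [(135,181),(328,124),(413,368),(207,440)]]
P=np.array(P);print(P)
for i in range(4):print(np.linalg.norm(P[i]-P[i-1]))
print("centre",P.mean(0))
for n,p in dict(S=[(199,221),(411,214),(446,368),(188,381)]).items():
    Q=np.array([plane(S,q,0.018) for q in p]);print(Q,Q.mean(0))
for n in("top","side"):
    I=L(n+"0.npz")["pixels"]
    if n=="top": C=I[220:340,160:380]
    else: C=I[180:360,280:360]
    C=cv2.resize(C,None,fx=(3.6 if n=="top" else 3.3),fy=(3.6 if n=="top" else 3.3),interpolation=cv2.INTER_CUBIC)
    cv2.imwrite(f"pics/{n}0z.png",C[:,:,::-1])
E
```

```text
[315 252  21  23 374] [324.6818 263.1872]
[191 271  21  22 337] [201.2374 280.6855]
[319 199  15  12 135] [326.0667 204.7037]
[309 276  16  15 195] [316.3538 282.8051]
[[ 0.7149  0.3414  0.018 ]
 [ 0.828   0.0009  0.018 ]
 [ 0.3964 -0.1426  0.018 ]
 [ 0.2837  0.1958  0.018 ]]
0.4551336361373455
0.35888755014652984
0.4548528392037534
0.3566644047945849
centre [0.5557 0.0989 0.018 ]
[[ 0.8288  0.0053  0.018 ]
 [ 0.3964 -0.1374  0.018 ]
 [ 0.2836  0.2043  0.018 ]
 [ 0.7123  0.3483  0.018 ]] [0.5553 0.1051 0.018 ]
```

View pics/top0z.png

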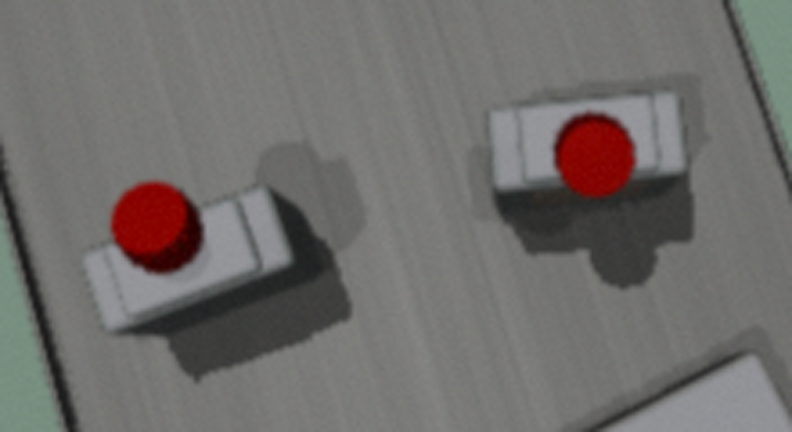

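View pics/side0z.png

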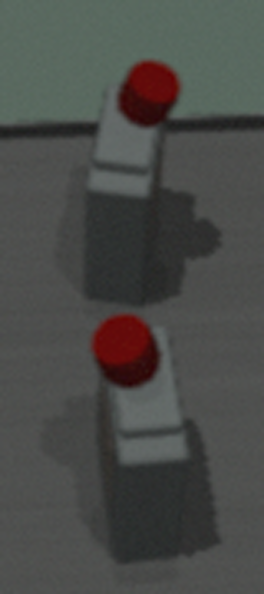

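```bash
python3 - <<'E'
from h import *
np.set_printoptions(precision=4,suppress=True)
T=L("top0.npz");S=L("side0.npz")
ty=np.array([.8280-.7149,.0009-.3414]);
c=np.array([.5555,.102])
# tray long axis: direction from (far pair) to (near pair)
P=np.array([[ 0.7149,0.3414],[0.828,0.0009],[0.3964,-0.1426],[0.2837,0.1958]])
e=(P[1]+P[0]-P[2]-P[3]);e/=np.linalg.norm(e);n=np.array([-e[1],e[0]])
print("tray long axis",e,np.degrees(np.arctan2(e[1],e[0])))
def tf(x): d=x[:2]-c;return np.array([d@e,d@n])
for nm,q in dict(a=[(84,258),(265,187),(293,262),(110,332)],b=[(488,108),(680,92),(688,173),(497,192)]).items():
    W=np.array([plane(T,(x/3.6+160,y/3.6+220),.115) for x,y in q])
    print(nm,W[:,:2],W.mean(0),"tray",tf(W.mean(0)),[round(np.linalg.norm(W[i]-W[i-1]),4) for i in range(4)])
    w=(W[1]-W[0]+W[2]-W[3]);print("width dir deg",np.degrees(np.arctan2(w[1],w[0])))
for nm,pt,ps in(("a",(201.3,280.7),(316.35,282.8)),("b",(324.9,263),(326.07,204.7))):
    x,r=tri(T,pt,S,ps);print(nm,"cap",x,r,tf(x), plane(T,pt,.170))
# foot edges in side
for nm,q in dict(a=[(115,562),(188,552)],b=[(86,298),(146,304)]).items():
    print(nm,"foot side",[plane(S,(x/3.3+280,y/3.3+180),.003) for x,y in q])
# bottle, dish, tipbox
print("bottlecap",tri(T,(211,177),S,(223,285)))
print("dish",plane(T,(173,198),.018),tf(plane(T,(173,198),.018)))
for p in[(309,347),(371,319),(390,357),(331,392)]:
    x=plane(T,p,.061);print("tip",x,tf(x))
E
```

```text
tray long axis [0.9482 0.3177] 18.524551185257724
a [[0.5164 0.2219]
 [0.5464 0.1483]
 [0.5153 0.1356]
 [0.4861 0.2097]] [0.516  0.1789 0.115 ] tray [-0.013   0.0854] [np.float64(0.0326), np.float64(0.0795), np.float64(0.0337), np.float64(0.0796)]
width dir deg -68.15276924254405
b [[ 0.5808  0.0554]
 [ 0.5884 -0.0264]
 [ 0.5538 -0.0296]
 [ 0.5451  0.0511]] [0.567  0.0126 0.115 ] tray [-0.0175 -0.0884] [np.float64(0.0359), np.float64(0.0822), np.float64(0.0348), np.float64(0.0812)]
width dir deg -84.25729595076562
a cap [0.5293 0.1859 0.1619] [np.float64(6.367537546499319e-05), np.float64(6.367537546500019e-05)] [0.0018 0.0879] [0.5287 0.1842 0.17  ]
b cap [0.5555 0.0126 0.1611] [np.float64(0.00036232009747068643), np.float64(0.00036232009747085014)] [-0.0284 -0.0848] [0.5548 0.013  0.17  ]
a foot side [array([0.5171, 0.2254, 0.003 ]), array([0.4795, 0.2086, 0.003 ])]
b foot side [array([0.5789, 0.0572, 0.003 ]), array([0.5424, 0.0516, 0.003 ])]
bottlecap (array([0.6987, 0.1924, 0.0971]), [np.float64(0.0013020280851964781), np.float64(0.001302028085196324)])
dish [0.6849 0.2734 0.018 ] [0.1771 0.1214]
tip [0.433  0.0329 0.061 ] [-0.1381 -0.0266]
tip [ 0.4772 -0.0667  0.061 ] [-0.1278 -0.1351]
tip [ 0.4177 -0.0963  0.061 ] [-0.1936 -0.1442]
tip [ 0.3643 -0.0021  0.061 ] [-0.2143 -0.038 ]
```

```bash
python3 -m crank '[[[-1.97,4.04,0],[0,0,0]],[[-1.97,4.04,0],[0,0,0]],[[-1.97,4.04,0],[0,0,0]],[[-1.97,4.04,0],[0,0,0]],[[-1.97,4.04,0],[0,0,0]],[[-1.97,4.04,0],[0,0,0]],[[-1.97,4.04,0],[0,0,0]],[[-1.97,4.04,0],[0,0,0]],[[-1.97,4.04,0],[0,0,0]],[[-1.97,4.04,0],[0,0,0]],[[-1.97,4.04,0],[0,0,0]],[[-1.97,4.04,0],[0,0,0]]]' 1
python3 -m crank '[[[0,0,0],[0,0,-0.145]],[[0,0,0],[0,0,-0.145]],[[0,0,0],[0,0,-0.145]],[[0,0,0],[0,0,-0.145]],[[0,0,0],[0,0,-0.145]],[[0,0,0],[0,0,0]],[[0,0,0],[0,0,0]]]'
python3 - <<'E'
from rig import *
import cv2,numpy as np
s=read_state();print(s["position"],s["tcp_rot"].round(3),s["joint_positions"].round(1),s["opening"])
R=s["tcp_rot"];d=np.array([.5844,.209,.125])-s["position"];print("tool delta cm",(R.T@d*100).round(2))
c=capture("side");cv2.imwrite("pics/side1.png",c["pixels"][:,:,::-1])
E
```

```text
time_s: 1.35
position: [0.5858, 0.2079, 0.2222]
tcp_rot: [[0.326, 0.945, -0.001], [0.945, -0.326, 0.0], [-0.0, -0.001, -1.0]]
force: [1.5, 0.1, -0.7]
opening: 0.03
time_s: 2.05
position: [0.5847, 0.2095, 0.2223]
tcp_rot: [[-0.38, 0.925, -0.001], [0.925, 0.38, -0.0], [0.0, -0.001, -1.0]]
force: [-0.4, -0.4, -0.4]
opening: 0.004
[0.58469757 0.20947189 0.2223012 ] [[-0.38   0.925 -0.001]
 [ 0.925  0.38  -0.   ]
 [ 0.    -0.001 -1.   ]] [   9.4   29.9   82.7    0.    67.4 -102.9] 0.003500487885552511
tool delta cm [-0.03 -0.04  9.73]
```

View pics/side1.png

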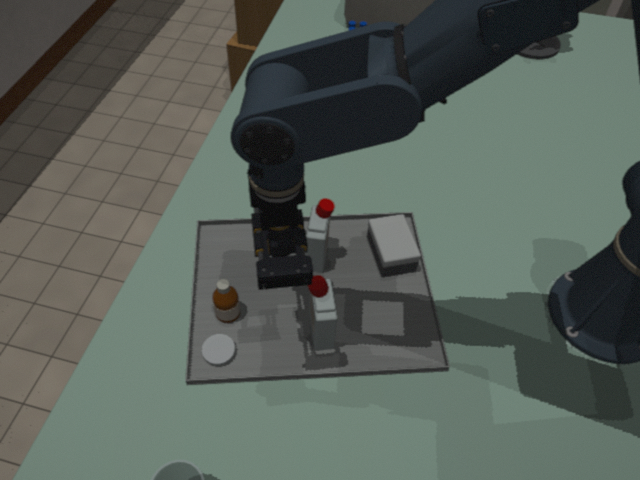

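The fingers are closed and the tool stands at about (283,270) in the side view, on the neck side of flask_a, which still stands untouched with its cap at (318,286). Next I lower it beside the cap.

```bash
python3 -m crank '[[[0,0,2.5],[0,0,0]],[[0,0,2.5],[0,0,0]],[[0,0,2.5],[0,0,0]],[[0,0,2.2],[0,0,0]],[[0,0,0],[0,0,0]]]'
python3 - <<'E'
from rig import *
import cv2,numpy as np
for n in("side","top"):
    c=capture(n);np.savez(n+"2.npz",**c);p=c["pixels"]
    p=p[190:390,200:460] if n=="side" else p[100:400,130:430]
    cv2.imwrite(f"pics/{n}2.png",cv2.resize(p,None,fx=2.0 if n=="top" else 3,fy=2.0 if n=="top" else 3)[:,:,::-1])
E
```

```text
time_s: 2.6
position: [0.5823, 0.2091, 0.1223]
tcp_rot: [[-0.382, 0.924, -0.007], [0.924, 0.382, -0.001], [0.002, -0.007, -1.0]]
force: [0.3, 0.4, 0.6]
opening: 0.005
```

View pics/side2.png

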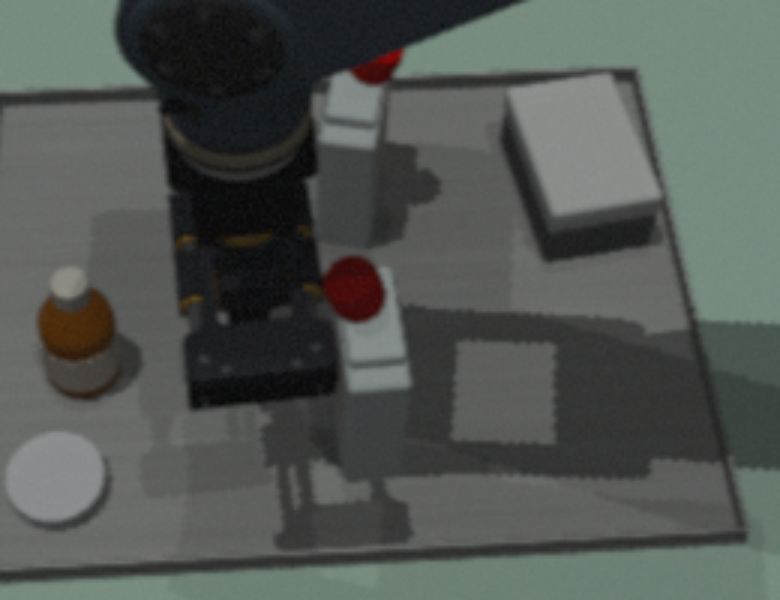

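View pics/top2.png

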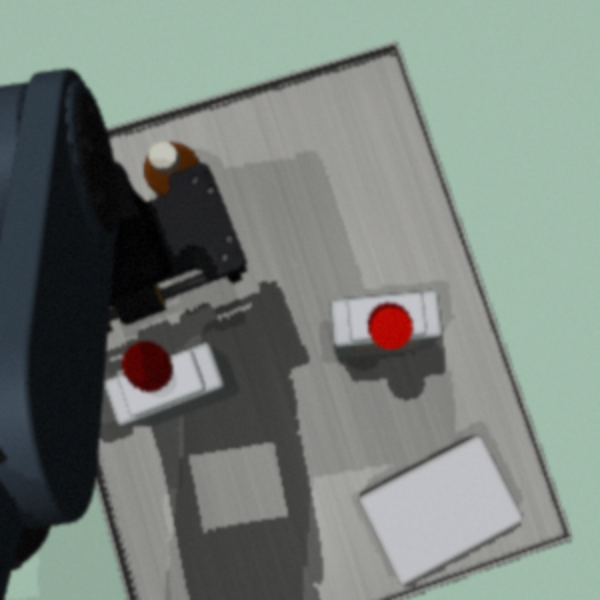

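The side crop shows the fingers on the +x side of flask_a's cap (355,288). The top crop shows the gripper clear of the cap (148,366), the bottle and flask_b. I'll raise it 6 mm for clearance and then push slowly along tool -y.

```bash
python3 -m crank '[[[0,0,-0.6],[0,0,0]],[[0,-1,0],[0,0,0]],[[0,-1,0],[0,0,0]],[[0,-1,0],[0,0,0]],[[0,-1,0],[0,0,0]],[[0,-1,0],[0,0,0]],[[0,-1,0],[0,0,0]]]'
python3 - <<'E'
from rig import *
import cv2,numpy as np
for n in("side",):
    c=capture(n);p=c["pixels"]
    p=p[190:390,200:460] 
    cv2.imwrite(f"pics/{n}3.png",cv2.resize(p,None,fx=3,fy=3)[:,:,::-1])
E
```

```text
time_s: 3.4
position: [0.5285, 0.1861, 0.1316]
tcp_rot: [[-0.383, 0.924, -0.0], [0.924, 0.383, -0.0], [0.0, -0.0, -1.0]]
force: [0.5, 0.1, 0.1]
opening: 0.006
```

View pics/side3.png

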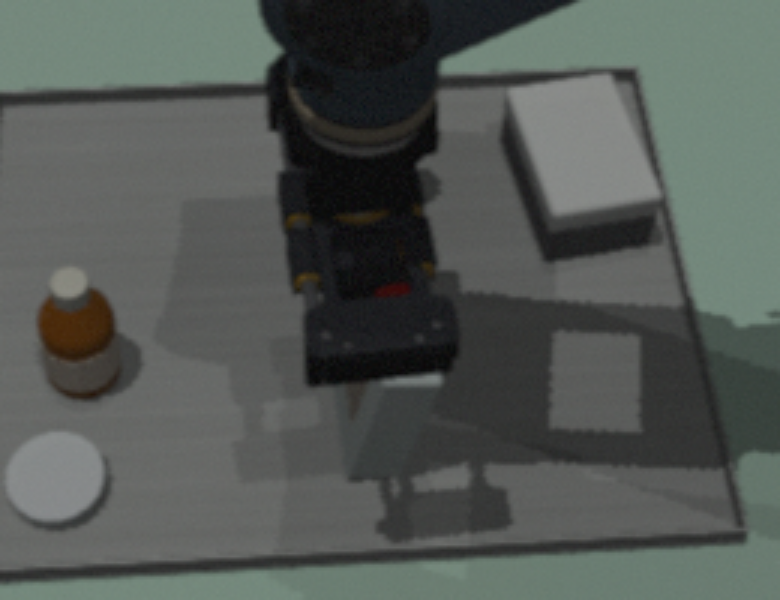

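The flask leans with its foot edge still at about (375,475), so it tips about that edge without sliding. I carry on past the balance point.

```bash
python3 -m crank '[[[0,-1,0],[0,0,0]],[[0,-1,0],[0,0,0]],[[0,-1,0],[0,0,0]],[[0,-1,0],[0,0,0]],[[0,0,0],[0,0,0]],[[0,0,0],[0,0,0]],[[0,0,0],[0,0,0]]]'
python3 - <<'E'
from rig import *
import cv2,numpy as np
for n in("side",):
    c=capture(n);p=c["pixels"]
    p=p[190:390,200:460] 
    cv2.imwrite(f"pics/{n}4.png",cv2.resize(p,None,fx=3,fy=3)[:,:,::-1])
s=read_state();print(s["position"])
E
```

```text
time_s: 4.15
position: [0.4933, 0.1713, 0.1317]
tcp_rot: [[-0.383, 0.924, 0.001], [0.924, 0.383, 0.0], [-0.0, 0.001, -1.0]]
force: [0.1, 0.2, 0.5]
opening: 0.005
[0.49326885 0.1712897  0.13165235]
```

View pics/side4.png

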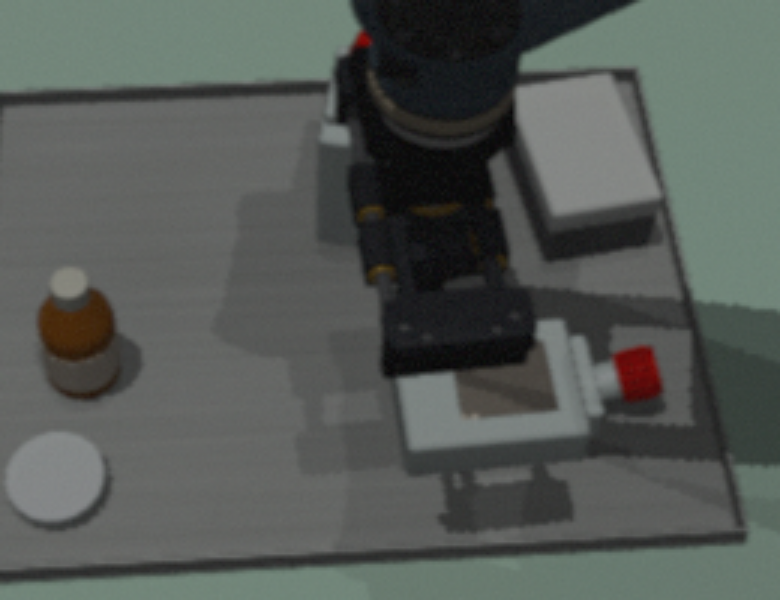

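Flask_a lies flat with its white panel up and its cap at (637,372), inside the rim at about x = 700. Next I rise, cross over to flask_b's neck side, and turn tool y to about 6.5°.

```bash
python3 -m crank '[[[0,0,-3],[0,0,0]],[[0,0,-3],[0,0,0]],[[0,0,-3],[0,0,0]],[[-3.86,-1.53,0],[0,0,0]],[[-3.86,-1.53,0],[0,0,0]],[[-3.86,-1.53,0],[0,0,0]],[[-3.86,-1.53,0],[0,0,0]],[[0,0,0],[0,0,0.14]],[[0,0,0],[0,0,0.14]],[[0,0,0],[0,0,0]],[[0,0,0],[0,0,0]]]'
python3 - <<'E'
from rig import *
from h import *
s=read_state();R=s["tcp_rot"]
print((R.T@(np.array([.496,.0053,.129])-s["position"])*100).round(2), np.degrees(np.arctan2(R[1,1],R[0,1])))
for n in("side","top"):
    c=capture(n);np.savez(n+"5.npz",**c);cv2.imwrite(f"pics/{n}5.png",c["pixels"][:,:,::-1])
E
```

```text
time_s: 5.3
position: [0.4954, 0.0051, 0.2215]
tcp_rot: [[-0.116, 0.993, 0.0], [0.993, 0.116, -0.0], [-0.0, 0.0, -1.0]]
force: [-0.2, 0.2, 0.0]
opening: 0.008
[0.01 0.06 9.25] 6.664422688750622
```

View pics/side5.png

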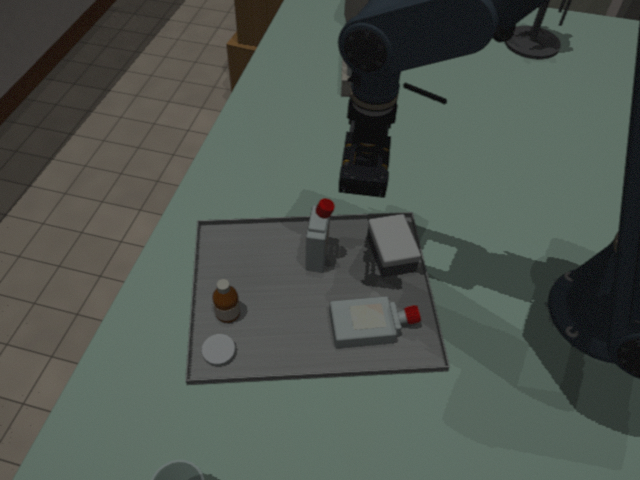

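View pics/top5.png

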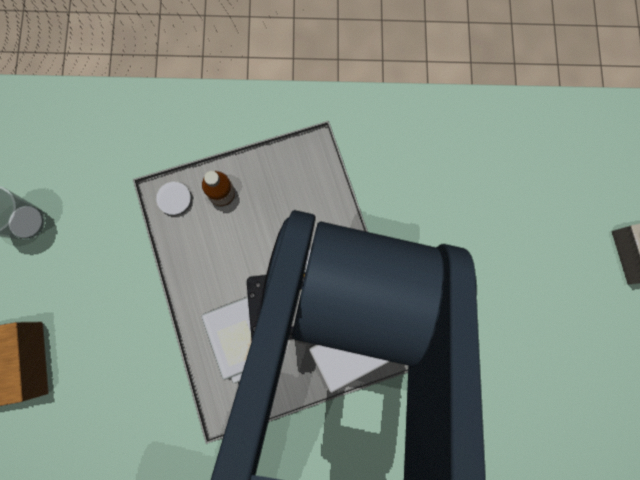

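Flask_a is unchanged, with its cap at (411,315) in the side view. Flask_b still stands, with its cap at (326,208). The tool is over its neck side at (365,185). I lower it and push along tool +y.

```bash
python3 -m crank '[[[0,0,2.3],[0,0,0]],[[0,0,2.3],[0,0,0]],[[0,0,2.3],[0,0,0]],[[0,0,2.3],[0,0,0]],[[0,0,0],[0,0,0]],[[0,1,0],[0,0,0]],[[0,1,0],[0,0,0]],[[0,1,0],[0,0,0]],[[0,1,0],[0,0,0]],[[0,1,0],[0,0,0]],[[0,1,0],[0,0,0]]]'
python3 - <<'E'
from rig import *
import cv2,numpy as np
c=capture("side");p=c["pixels"][150:350,190:450] 
cv2.imwrite("pics/side6.png",cv2.resize(p,None,fx=3,fy=3)[:,:,::-1])
E
```

```text
time_s: 6.5
position: [0.5559, 0.012, 0.1299]
tcp_rot: [[-0.113, 0.994, 0.001], [0.994, 0.113, -0.0], [-0.0, 0.001, -1.0]]
force: [0.1, 0.4, -0.3]
opening: 0.006
```

View pics/side6.png

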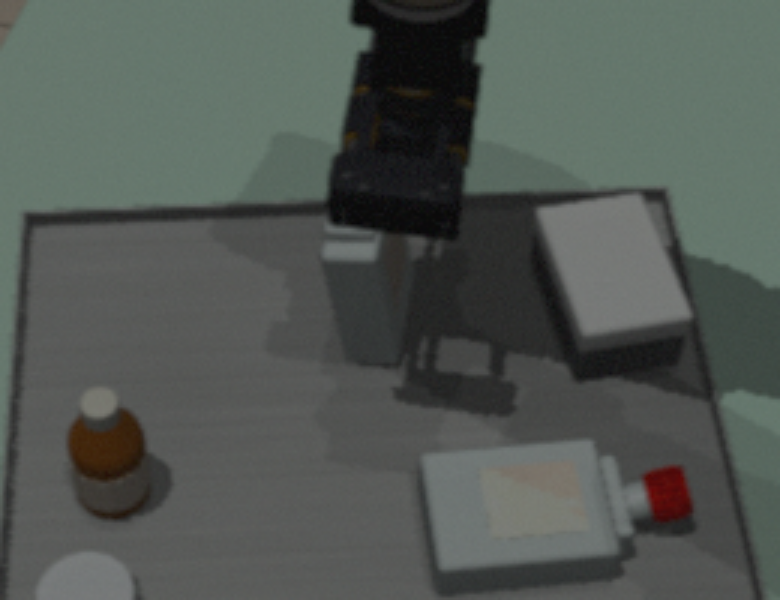

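Flask_b leans towards its growth face, pivoting on its foot edge near (375,358). I carry on, then back away and rise.

```bash
python3 -m crank '[[[0,1,0],[0,0,0]],[[0,1,0],[0,0,0]],[[0,1,0],[0,0,0]],[[0,1,0],[0,0,0]],[[0,0,0],[0,0,0]],[[0,0,0],[0,0,0]],[[0,0,0],[0,0,0]],[[0,0,0],[0,0,0]]]'
python3 - <<'E'
from rig import *
import cv2,numpy as np
c=capture("side");p=c["pixels"][150:390,180:450] 
cv2.imwrite("pics/side7.png",cv2.resize(p,None,fx=2.5,fy=2.5)[:,:,::-1])
E
```

```text
time_s: 7.35
position: [0.5939, 0.0165, 0.1295]
tcp_rot: [[-0.113, 0.994, -0.001], [0.994, 0.113, 0.0], [0.0, -0.001, -1.0]]
force: [0.6, -0.0, -0.0]
opening: 0.006
```

View pics/side7.png

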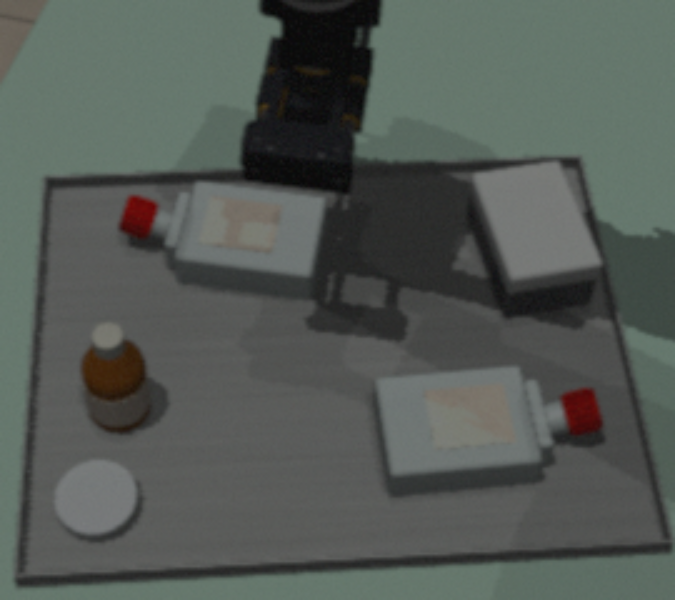

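Both flasks lie with their panels up, caps at (140,217) and (580,410) in the crop. I rise and swing aside so the last checks have a clear view.

```bash
python3 -m crank '[[[0,0,-3.5],[0,0,0]],[[0,0,-3.5],[0,0,0]],[[0,0,-3.5],[0,0,0]],[[-4.5,0,0],[0,0,0]],[[-4.5,0,0],[0,0,0]],[[-4.5,0,0],[0,0,0]],[[-4.5,0,0],[0,0,0]],[[-4.5,0,0],[0,0,0]],[[-4.5,0,0],[0,0,0]],[[-4.5,0,0],[0,0,0]],[[-4.5,0,0],[0,0,0]],[[0,0,0],[0,0,0]]]'
python3 - <<'E'
from rig import *
from h import *
for n in("side","top"):
    c=capture(n);np.savez(n+"8.npz",**c);p=c["pixels"]
    print(n,[(s.tolist(),ce.round(1)) for s,ce in reds(c)])
    p=p[190:390,170:460] if n=="side" else p[110:450,110:430]
    f=2.7 if n=="side" else 1.75
    cv2.imwrite(f"pics/{n}8.png",cv2.resize(p,None,fx=f,fy=f,interpolation=cv2.INTER_CUBIC)[:,:,::-1])
E
```

```text
time_s: 8.6
position: [0.6346, -0.3484, 0.234]
tcp_rot: [[-0.107, 0.994, 0.001], [0.994, 0.107, -0.004], [-0.004, 0.001, -1.0]]
force: [0.2, 0.9, -0.6]
opening: 0.006
side [([229, 229, 13, 14, 127], array([235.3, 235.2])), ([405, 306, 15, 16, 176], array([412.3, 313.4]))]
top [([302, 162, 18, 15, 231], array([310.9, 168.7])), ([245, 383, 20, 21, 293], array([254.7, 392.3]))]
```

View pics/side8.png

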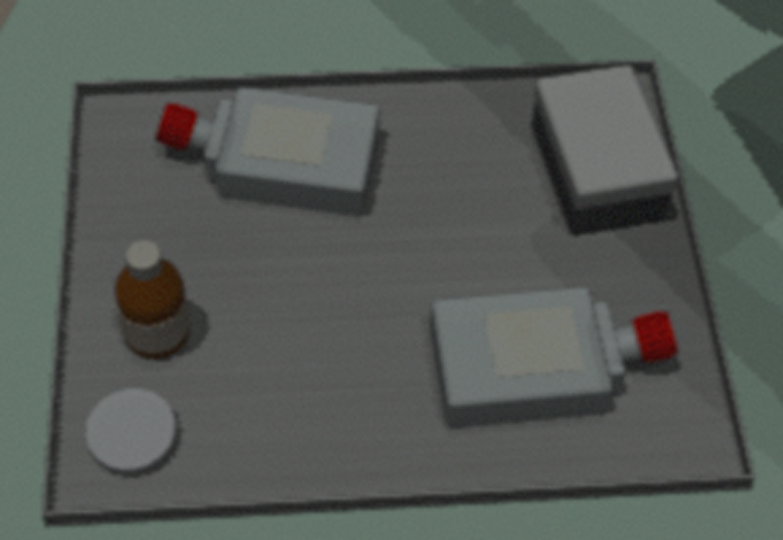

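View pics/top8.png

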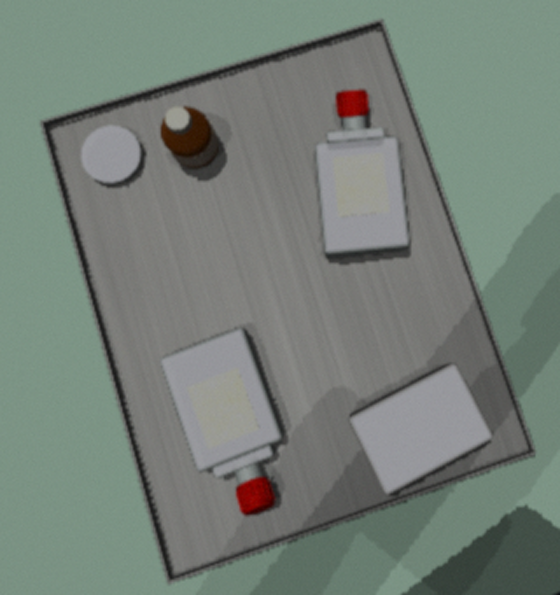

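Both views show both flasks flat with panels up, and floor visible all round them. I'll check the numbers.

```bash
python3 - <<'E'
from h import *
from rig import read_state
np.set_printoptions(precision=4,suppress=True)
T=L("top8.npz");S=L("side8.npz")
c=np.array([.5555,.102]);e=np.array([.9482,.3177]);n=np.array([-e[1],e[0]])
tf=lambda x:np.array([(x[:2]-c)@e,(x[:2]-c)@n])
t=lambda p:(p[0]/1.75+110,p[1]/1.75+110); s=lambda p:(p[0]/2.7+170,p[1]/2.7+190)
for nm,a,b in(("b cap",(310.9,168.7),(235.3,235.2)),("a cap",(254.7,392.3),(412.3,313.4)),
 ("b foot far",t((325,252)),s((363,191))),("b foot near-rim",t((410,247)),s((379,104))),("b shoulder",t((318,145)),s((219,178))),("b shoulder rimside",t((398,139)),s((237,90))),
 ("a foot bottle",t((244,329)),s((434,303))),("a foot out",t((163,358)),s((449,404))),("a shoulder out",t((201,471)),s((610,388))),("a shoulder in",t((283,440)),s((588,292)))):
    x,r=tri(T,a,S,b);print(nm,x,"tray",tf(x),"res",round(r[0]*2000,1),"mm")
T0=L("top0.npz")
for nm,(y0,y1,x0,x1) in dict(bottle_dish=(165,215,150,240),tip=(340,385,310,395)).items():
    d=np.abs(T0["pixels"][y0:y1,x0:x1].astype(int)-T["pixels"][y0:y1,x0:x1]).max(2);print(nm,"changed px",(d>50).sum(),d.size)
print(read_state()["time_s"])
E
```

```text
b cap [0.7371 0.0317 0.0327] tray [ 0.1499 -0.1244] res 0.8 mm
a cap [0.3592 0.1196 0.0337] tray [-0.1806  0.079 ] res 1.3 mm
b foot far [0.5843 0.0564 0.0332] tray [ 0.0128 -0.0524] res 2.7 mm
b foot near-rim [ 0.5919 -0.0265  0.0336] tray [-0.0063 -0.1334] res 1.3 mm
b shoulder [0.6941 0.0651 0.0212] tray [ 0.1197 -0.0791] res 4.1 mm
b shoulder rimside [ 0.7031 -0.0155  0.0267] tray [ 0.1026 -0.1583] res 1.8 mm
a foot bottle [0.5108 0.1332 0.0284] tray [-0.0325  0.0438] res 0.4 mm
a foot out [0.4828 0.2086 0.0307] tray [-0.0351  0.1242] res 0.8 mm
a shoulder out [0.3805 0.1686 0.0321] tray [-0.1448  0.1188] res 0.8 mm
a shoulder in [0.4078 0.0938 0.0264] tray [-0.1427  0.0391] res 0.6 mm
bottle_dish changed px 0 4500
tip changed px 0 3825
8.7
```

```bash
python3 -m crank '[[[0,0,0],[0,0,0]],[[0,0,0],[0,0,0]],[[0,0,0],[0,0,0]]]'; python3 - <<'E'
from rig import *
from h import *
c=capture("top");T=L("top8.npz")
for s,ce in reds(c): print(ce.round(2))
d=np.abs(c["pixels"].astype(int)-T["pixels"]).max(2)[110:450,110:430];print("changed",(d>50).sum())
bot.hand_in()
E
```

```text
time_s: 9.0
position: [0.6354, -0.3397, 0.2349]
tcp_rot: [[-0.115, 0.993, -0.0], [0.993, 0.115, 0.0], [0.0, -0.0, -1.0]]
force: [-0.4, 0.8, 0.2]
opening: 0.009
[310.98 168.73]
[254.73 392.36]
changed 8
the job is handed in; nothing more can be done
```

I pushed both flasks over with the closed fingers against their caps. Each tipped about its foot edge and fell onto its growth face. I handed the job in at about 9 s of the 43 s allowed, with the arm clear of everything.

**Last checks:**
- **Position:** both flasks show the writing panel up. Their caps measure about 33 mm high, against 36 mm expected. In the tray frame the caps are at (-0.18, 0.08) for flask_a and (0.15, -0.12) for flask_b, well inside the limits. Every body corner I measured is also inside the rim.
- **At rest:** the caps stayed within 0.1 pixel between two pictures 0.4 s apart.
- **Other items:** the image regions around the bottle, dish and tip box match the first picture, so they have not moved.

**Check that disagreed:** hand-picked body corners came out at 21–34 mm high instead of about 40 mm. The lowest two are flask_b's shoulder corners. On their own they would mean a slight tilt, but the corner rays missed each other by up to 4 mm. I put this down to picking error, because the cap heights and the pictures show both flasks flat.

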